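Roll the long cartridge onto the loading line

TASK

The long metal resin cartridge lies on the loading board beside the dark loading line. Push its top sideways with your fingertips so that it rolls over the board, neither dragged nor picked up, until it rests centred on the line and along it, about midway along the line. Leave the short cartridge and everything else round the board where it is.

Things in the scene. Friction and masses are not known exactly. Their poses are not given: they have to be found in the camera images.
- board: fixed loading board flat on the bench: white laminate, 170 mm (its x) by 310 mm (its y), top face 10 mm above the bench; a wooden lip 10 mm wide and 6 mm high stands on the face along the two short edges (at its y = -150 and +150 mm). Origin: centre of its underside. Small loose things stand on the bench close past its +x edge and past its +y lip.
- line_mid (a point): middle of the dark loading line, 4 mm wide and 164 mm long, on the board's top face; the line runs along this frame's x (parallel to the board's short edges), the cartridges roll along its y; the frame is parallel to the board's
- long_cartridge: loose aluminium cylinder, 28 mm diameter, 110 mm long, about 0.12 kg, lying on the board parallel to the line within 0.08 rad, its centre 70 to 110 mm to either side of it. Origin: its centre, on the axis, 14 mm above the board's face; x is its axis, y and z turn as it rolls (z up at the start). Friction about 0.3 on board and fingers. Rolls easily; let go at 20 mm/s it stops within about 2 mm.
- short_cartridge: the same kind of cylinder, 28 mm in diameter but only 60 mm long, on the other side of the line, 70 to 110 mm from it; to be left alone. Origin: its centre; x is its axis
- cast: loose white plaster cast of a jaw, 50 x 60 x 36 mm, beside the board; origin: centre of its underside; to be left alone
- bur_block: loose aluminium block with upright burs, 32 x 68 x 47 mm, beside the board; origin: centre of its underside; to be left alone
- round_box: loose round cream plastic box, 56 mm in diameter, 35 mm high, beside the board; origin: centre of its underside; to be left alone

How it is judged:
By the outcome, as a careful person would: the job done as asked, in the order asked, and still so for the second after the job is handed in, with the robot touching nothing.
It also fails if it takes over 42 s, if anything falls off the work surface, if the arm or the gripper's body presses on something with over 40 N, if the wrist force passes 120 N, or if a joint passes its speed limit or range.

ROBOT

A 6-joint arm with a two-finger parallel gripper is mounted at the origin on a cart in front of the work surface, level with it; the furniture and walls round the work are solid. World frame = base frame: x ahead of the robot, y to its left, z up, the work surface at z = 0. Lengths are in m, angles in rad, forces in N, time in s.
With the tool pointing down it reaches from about 0.35 to 0.925 m from the base axis. Payload 6.4 kg.
Tool frame: the origin (TCP) lies midway between the tips of the shut fingers; the grasp point (between the pads) lies 19 mm behind it (ctrl.hold_point_z is the distance from the TCP to the grasp point, in m); y points along the fingers, x is the direction in which the jaws open and shut, and the axes are right-handed (so a half turn about y gives the same grasp; the last joint's range is limited). The gripper opens to 94 mm and grips with 3 to 60 N. Pads are 16 mm wide; open, the fingers measure 119 mm over their backs; the gripper's body (75 mm by 177 mm) begins 78 mm behind the grasp point.
Start: joints at [-1.512, 0.245, 1.558, -0, 1.339, -0.174], TCP at [0.15, -0.632, 0.205] pointing down, gripper open.
Joint ranges: [-3.13, 3.13], [-1.02, 2.26], [0.13, 2.54], [-0.95, 4.09], [0.21, 2.88], [-2.74, 2.74]. Speed limits (rad/s): [2.57, 2.57, 3.14, 3.14, 3.14, 3.14].

INTERFACE

Orientations are given as a unit quaternion [x, y, z, w].
In Python, from cell import ctrl gives the robot as it stands.
- The arm moves only by the tool step_arm, never from a script. Its argument "deltas" is a list of rows, each an object of numbers: "x", "y", "z": the shift along the world's x, y, z in cm; "yaw": the turn about the world's z in degrees. A call has exactly 10 rows; each row shifts and turns the commanded pose from where the row before left it; what a row does not reach is not made up. A row lasts 1/10 s, in which the tool goes at most 50 mm and 8.59 degrees, less where a joint would pass 70% of its speed; a pose out of reach is approached as far as the arm can. A call with a gripper value outside its range is refused whole. "claw" is the finger opening in cm, from 0 to 9.4, set as the call begins (left out, the last holds). The fingers move at their own pace and stop on an object; "force" is the grip in N (left out, the last holds). Time passes only in rows, so rows that do not move let the fingers close, or fill a call up. It gives the time, the measured TCP pose, the force and the opening at its end, in the units of the state.
- ctrl.observe(): the state, without advancing time (a new reading comes with each control period).
- ctrl.camera(name): name is "scene" or "top" or "wrist"; returns the picture (480x640x3 uint8, red, green, blue); there is no depth.
- ctrl.calibration(name): a dict with "fx", "fy", "cx", "cy" (pixels), "rvec" (rotation vector, rad) and "tvec" (3), from world to camera coordinates, as OpenCV has them. Camera axes: x right, y down, z forward; pixel columns grow to the right and rows downward; lengths in m; the calibration is good to about 2 mm. A picture is of the moment at which its call begins: read the wrist's pose just before it. calibration takes no time and is no camera call; for the wrist camera it gives the pose at the moment of the call.
- ctrl.hand_in(): hands the job in, once; it reports no verdict.
The state is a dict: "clock": time; "joint_pos": joint angles; "qvel": joint speeds; "tau": joint torques, N m; "tool_pos": TCP position; "orientation": TCP orientation; "force": force on the tool from outside, world axes, zero at the start; "torque": the same for the moment, N m; "grip_width": opening from 0.0 (shut) to 1.0 (fully open).
Only numpy, scipy, OpenCV 4.12 (cv2) and the standard library are available. Lean on these libraries where they do the work, as an engineer would, in place of code of your own. Each camera call takes 0.05 s, during which the arm holds its last target.

## Working session

There is one attempt and no reset: what is moved stays moved. The work goes in short steps, Python scripts to look and compute and a tool call to move; the robot and the scene stay as the last step left them, time stands still between calls to the robot, and variables do not carry over. Pictures are saved under pics/ and viewed, and the job is handed in when it is done.

Besides the shell and the picture viewer there is one more tool, called after "Request:" as name(argument=value, ...) on one line, values as JSON. step_arm: Moves the arm, as the interface text tells. Its arguments: {"type":"object","properties":{"deltas":{"type":"array","items":{"type":"object","properties":{"x":{"type":"number"},"y":{"type":"number"},"z":{"type":"number"},"yaw":{"type":"number"}}}},"claw":{"type":"number"},"force":{"type":"number"}},"required":["deltas"]}

```bash
mkdir -p pics; python3 - <<'E'
from cell import ctrl
import cv2
print(ctrl.observe())
for n in ["top","scene"]:
    im=ctrl.camera(n); cv2.imwrite(f"pics/{n}0.png",im[:,:,::-1]); print(n,ctrl.calibration(n))
E
```

```text
{'clock': 0.0, 'joint_pos': array([-1.51209811e+00,  2.45782037e-01,  1.55899714e+00,  8.00152769e-07,
        1.33870024e+00, -1.74106186e-01]), 'qvel': array([-1.25805932e-03,  4.65411388e-05, -8.88013030e-04,  6.29503896e-04,
        5.46562408e-04,  8.22495752e-04]), 'tau': array([-1.16299594e-03, -4.15831304e+01, -3.14603412e+01,  6.83456333e-02,
        3.31191800e-02, -1.31940419e-04]), 'tool_pos': array([ 0.14992619, -0.63185999,  0.20437493]), 'orientation': array([-0.55418763,  0.43899005, -0.43810306,  0.55518422]), 'force': array([0.91531787, 0.72985654, 0.59889933]), 'torque': array([-0.0156869 ,  0.06871034, -0.06376919]), 'grip_width': 1.0040050921948438}
top {'fx': 495.25125259773677, 'fy': 495.25125259773677, 'cx': 322.75718304215695, 'cy': 236.60189229211494, 'rvec': array([ 2.19837647, -2.23640896,  0.08845713]), 'tvec': array([0.33271781, 0.51899371, 0.89115577])}
scene {'fx': 477.45077151262245, 'fy': 477.45077151262245, 'cx': 314.59171540501205, 'cy': 234.68679023819328, 'rvec': array([ 1.30263732, -2.0436758 ,  1.09495704]), 'tvec': array([0.54698143, 0.2448735 , 0.61337476])}
```

View pics/top0.png

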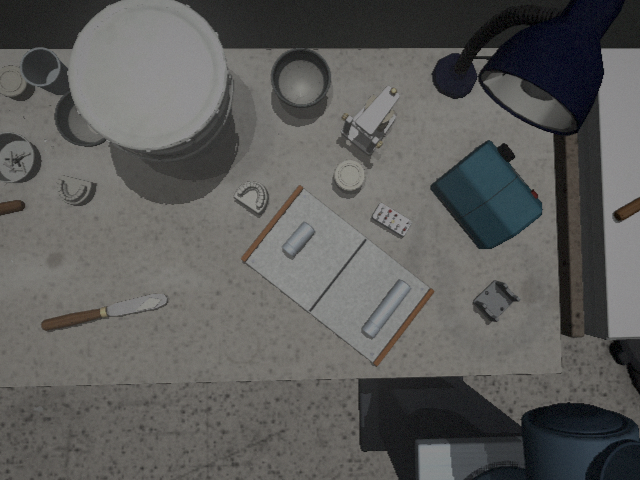

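View pics/scene0.png

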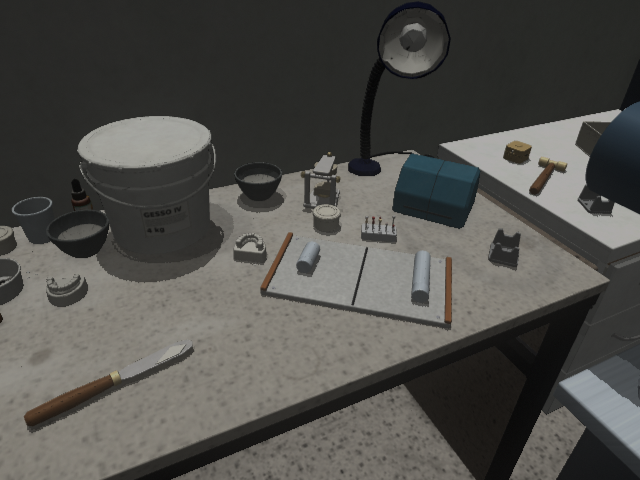

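The top view shows the line from about (366,240) to (312,310), the long cartridge centred near (387,309), and the short one at (298,240). The lips are the two brown strips. Next I'll measure these.

```bash
cat > h.py <<'E'
import numpy as np, cv2
from scipy.spatial.transform import Rotation as R
def ray(c,p,z):
    K=np.array([[c['fx'],0,c['cx']],[0,c['fy'],c['cy']],[0,0,1]])
    Rm=cv2.Rodrigues(np.array(c['rvec']))[0]; t=np.array(c['tvec'])
    o=-Rm.T@t; p=np.atleast_2d(np.asarray(p,float))
    d=(Rm.T@np.linalg.inv(K)@np.c_[p,np.ones(len(p))].T).T
    return o+d*((z-o[2])/d[:,2])[:,None]
def proj(c,X):
    K=np.array([[c['fx'],0,c['cx']],[0,c['fy'],c['cy']],[0,0,1]])
    return cv2.projectPoints(np.atleast_2d(np.asarray(X,float)),np.array(c['rvec']),np.array(c['tvec']),K,None)[0][:,0]
E
python3 - <<'E'
from cell import ctrl
from h import *
print(R.from_quat(ctrl.observe()['orientation']).as_matrix().round(3))
c=ctrl.calibration('top'); im=cv2.imread('pics/top0.png'); hsv=cv2.cvtColor(im,cv2.COLOR_BGR2HSV)
roi=np.zeros(im.shape[:2],np.uint8); cv2.fillPoly(roi,[np.array([[302,180],[442,291],[376,374],[233,261]])],255)
br=((hsv[:,:,0]<20)&(hsv[:,:,1]>90)&(roi>0)).astype(np.uint8)
cs=[k for k in cv2.findContours(br,0,2)[0] if cv2.contourArea(k)>80]
ctr=[]
for k in cs:
    r=cv2.minAreaRect(k); b=cv2.boxPoints(r); w=ray(c,b,0.016)[:,:2]; ctr.append(w.mean(0))
    print('lip',r,w.round(4).tolist(), w.mean(0).round(4))
print('lip dist',np.linalg.norm(ctr[0]-ctr[1]), 'mid',(ctr[0]+ctr[1])/2)
crop=im[180:370,235:440]; cv2.imwrite('pics/crop0.png',cv2.resize(crop,None,fx=3.5,fy=3.1,interpolation=2)[:600,:800])
g=hsv[:,:,2]
inner=np.zeros_like(roi); cv2.fillPoly(inner,[np.array([[366,234],[374,240],[312,317],[304,310]])],255)
bd=np.median(g[inner>0]); print('bg',bd)
ln=((g<0.6*bd)&(inner>0)).astype(np.uint8)
ks=sorted(cv2.findContours(ln,0,1)[0],key=cv2.contourArea)[-2:]
for k in ks:
    r=cv2.minAreaRect(k); print('line',r, ray(c,cv2.boxPoints(r),0.01)[:,:2].round(4).tolist(), ray(c,[r[0]],.01))
E
```

```text
[[ 0.231 -0.     0.973]
 [-0.973  0.002  0.231]
 [-0.002 -1.     0.   ]]
lip ((403.382080078125, 326.909423828125), (4.943023681640625, 93.77584838867188), 37.51911544799805) [[0.2989, 0.2392], [0.4283, 0.1334], [0.4228, 0.1264], [0.2934, 0.2323]] [0.3609 0.1828]
lip ((271.7257385253906, 222.88552856445312), (4.74946403503418, 93.85790252685547), 38.43730163574219) [[0.4883, 0.4705], [0.6181, 0.365], [0.6127, 0.3585], [0.4829, 0.464]] [0.5505 0.4145]
lip dist 0.2993671506632563 mid [0.45567853 0.29867026]
bg 133.0
line ((305.0, 310.0), (0.0, 0.0), 0.0) [[0.3937, 0.358], [0.3937, 0.358], [0.3937, 0.358], [0.3937, 0.358]] [[0.39372562 0.35803767 0.01      ]]
line ((337.39324951171875, 274.9166259765625), (1.9454352855682373, 90.59817504882812), 37.99873352050781) [[0.3936, 0.3514], [0.5195, 0.2486], [0.5173, 0.2459], [0.3914, 0.3487]] [[0.45512053 0.29888268 0.01      ]]
```

View pics/crop0.png

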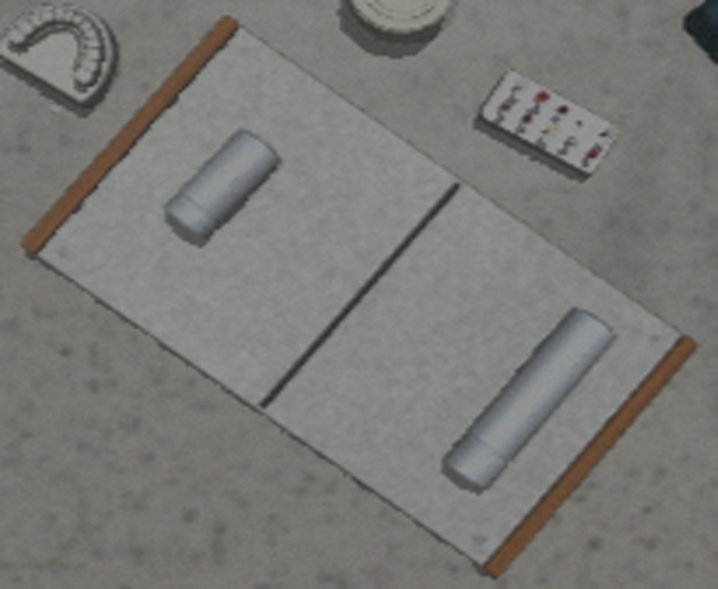

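Line middle is (0.455, 0.299), and the lips and line agree on it: 0.299 m between lips against 0.300 nominal. Next come the cartridges.

```bash
cat >> h.py <<'E'
L0=np.array([0.4554,0.2988]); EY=np.array([0.633,0.774]); EY/=np.linalg.norm(EY); EX=np.array([EY[1],-EY[0]])
def cyl(im,c,quad,dbg=None):
    """segment bluish cylinder inside image quad"""
    lab=cv2.cvtColor(im,cv2.COLOR_BGR2LAB).astype(int)
    roi=np.zeros(im.shape[:2],np.uint8); cv2.fillPoly(roi,[np.array(quad,np.int32)],255)
    b=cv2.GaussianBlur(lab[:,:,2].astype(np.float32),(3,3),0)
    bg=np.median(b[roi>0]); 
    v=b[roi>0]; t,_=cv2.threshold(np.clip(v,0,255).astype(np.uint8),0,1,cv2.THRESH_OTSU)
    m=((b<=t+0.5)&(roi>0)).astype(np.uint8)
    m=cv2.morphologyEx(m,cv2.MORPH_OPEN,np.ones((3,3),np.uint8))
    k=max(cv2.findContours(m,0,1)[0],key=cv2.contourArea)
    r=cv2.minAreaRect(k); box=cv2.boxPoints(r)
    w=ray(c,box,0.024)[:,:2]; f=(w-L0)@np.c_[EX,EY]
    if dbg:
        d=cv2.resize(im,None,fx=4,fy=4); cv2.drawContours(d,[(box*4+2).astype(int)],0,(0,0,255),1)
        x,y=(box.min(0)*4).astype(int)-60; X,Y=(box.max(0)*4).astype(int)+60
        cv2.imwrite(dbg,d[max(y,0):Y,max(x,0):X])
    e=[np.linalg.norm(f[1]-f[0]),np.linalg.norm(f[2]-f[1])]
    ax=(f[1]-f[0]) if e[0]>e[1] else f[2]-f[1]
    if ax[0]<0: ax=-ax
    print('thr',t,'centre in line frame mm',(f.mean(0)*1000).round(1),'size mm',(np.array(e)*1000).round(1),'skew',np.arctan2(ax[1],ax[0]).round(4),'world',w.mean(0).round(4))
    return f
E
python3 - <<'E'
from cell import ctrl
from h import *
c=ctrl.calibration('top'); im=cv2.imread('pics/top0.png')
B=lambda x,y:proj(c,[*(L0+EX*x+EY*y),0.01])[0]
q=lambda x0,x1,y0,y1:[B(x0,y0),B(x1,y0),B(x1,y1),B(x0,y1)]
cyl(im,c,q(-.08,.08,-.135,-.01),'pics/long0.png')
cyl(im,c,q(-.08,.08,.01,.135),'pics/short0.png')
E
```

```text
thr 126.0 centre in line frame mm [   7.6 -103. ] size mm [111.3  27.1] skew 0.0039 world [0.3961 0.2142]
thr 126.0 centre in line frame mm [ 6.9 95.2] size mm [60.5 25.3] skew -0.0476 world [0.5211 0.3681]
```

View pics/long0.png

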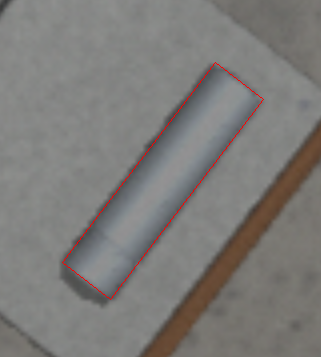

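Pixel sizes come out right at 111×27 mm. The cartridge is 103 mm short of the line, 7.6 mm off along it, and straight to within 0.004 rad. I'll push its upper rear flank with the fingertips at 70 mm opening, using a slight yaw to take out the axial offset. First I'll travel round to a point behind it.

Request:
step_arm(deltas=[{"x":2.5,"y":3.8,"yaw":2},{"x":2.5,"y":3.8,"yaw":2},{"x":2.5,"y":3.8,"yaw":2},{"x":2.5,"y":3.8,"yaw":2},{"x":2.5,"y":3.8,"yaw":2},{"x":2.5,"y":3.8,"yaw":2},{"x":2.5,"y":3.8,"yaw":2},{"x":2.5,"y":3.8,"yaw":2},{"x":2.5,"y":3.8,"yaw":2},{"x":2.5,"y":3.8,"yaw":2}], claw=7)

```text
invalid input at $.deltas[0]: expected keys x, y, z, yaw
```

Request:
step_arm(deltas=[{"x":0,"y":4.4,"yaw":2},{"x":0,"y":4.4,"yaw":2},{"x":0,"y":4.4,"yaw":2},{"x":0,"y":4.4,"yaw":2},{"x":0,"y":4.4,"yaw":2},{"x":0,"y":4.4,"yaw":2},{"x":-0.5,"y":4.4,"yaw":2},{"x":-0.5,"y":4.4,"yaw":2},{"x":-0.6,"y":4.4,"yaw":2},{"x":-0.6,"y":4.4,"yaw":2}])

```text
invalid input at $.deltas[0]: expected keys x, y, z, yaw
```

```bash
cat >> h.py <<'E'
def tool(s):
    p=s['tool_pos']; M=R.from_quat(s['orientation']).as_matrix(); j=M[:2,0]
    a=np.arctan2(j@EY,j@EX)
    print('t',round(s['clock'],2),'tcp',p.round(4),'lineframe mm',((p[:2]-L0)@np.c_[EX,EY]*1000).round(1),'jaw skew rad',a.round(4),'deg',np.degrees(a).round(2),'F',s['force'].round(2),'grip',round(s['grip_width']*94,1))
    print('tool axis',M[:,1].round(3))
E
python3 - <<'E'
from cell import ctrl
from h import *
s=ctrl.observe(); tool(s)
c=ctrl.calibration('wrist'); im=ctrl.camera('wrist')
cv2.imwrite('pics/w1.png',im[:,:,::-1]); im=ctrl.camera('scene'); cv2.imwrite('pics/s1.png',im[:,:,::-1])
E
```

```text
t 0.1 tcp [ 0.1499 -0.6319  0.2045] lineframe mm [ 352.8 -913.8] jaw skew rad -0.6524 deg -37.38 F [ 0.1   0.6  -0.15] grip 93.8
tool axis [-0.     0.002 -1.   ]
```

View pics/w1.png

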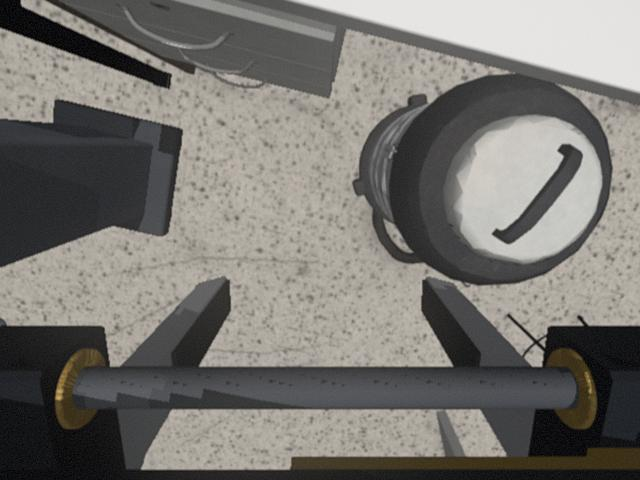

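View pics/s1.png

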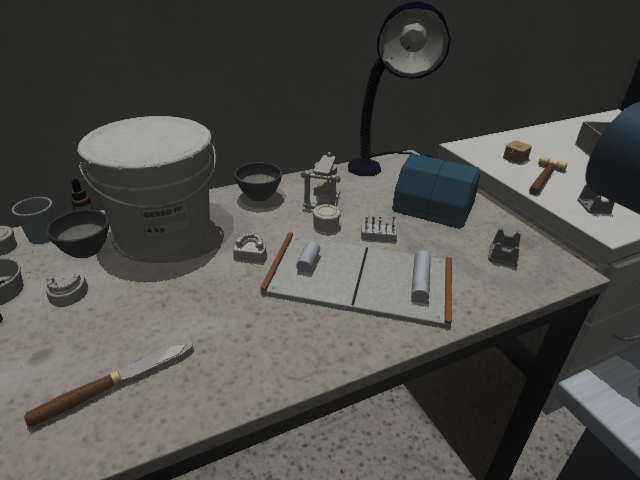

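The moves were refused because every row needs all four keys, so nothing moved. The scene is unchanged. I'll resend.

Request:
step_arm(deltas=[{"x":2.5,"y":3.8,"z":0,"yaw":2},{"x":2.5,"y":3.8,"z":0,"yaw":2},{"x":2.5,"y":3.8,"z":0,"yaw":2},{"x":2.5,"y":3.8,"z":0,"yaw":2},{"x":2.5,"y":3.8,"z":0,"yaw":2},{"x":2.5,"y":3.8,"z":0,"yaw":2},{"x":2.5,"y":3.8,"z":0,"yaw":2},{"x":2.5,"y":3.8,"z":0,"yaw":2},{"x":2.5,"y":3.8,"z":0,"yaw":2},{"x":2.5,"y":3.8,"z":0,"yaw":2}], claw=7)

```text
clock: 1.2
tool_pos: [0.4006, -0.2508, 0.2055]
orientation: [0.623, -0.335, 0.335, -0.623]
force: [0.7, 0.3, -0.0]
grip_width: 0.744
```

Request:
step_arm(deltas=[{"x":0,"y":4.4,"z":0,"yaw":2},{"x":0,"y":4.4,"z":0,"yaw":2},{"x":0,"y":4.4,"z":0,"yaw":2},{"x":0,"y":4.4,"z":0,"yaw":2},{"x":0,"y":4.4,"z":0,"yaw":2},{"x":0,"y":4.4,"z":0,"yaw":2},{"x":-0.5,"y":4.4,"z":0,"yaw":2},{"x":-0.5,"y":4.4,"z":0,"yaw":2},{"x":-0.6,"y":4.4,"z":0,"yaw":2},{"x":-0.6,"y":4.4,"z":0,"yaw":2}])

```text
clock: 2.2
tool_pos: [0.3773, 0.1893, 0.2056]
orientation: [-0.671, 0.222, -0.222, 0.672]
force: [0.9, 0.8, 0.3]
grip_width: 0.743
```

```bash
python3 - <<'E'
from cell import ctrl
from h import *
s=ctrl.observe(); tool(s)
im=ctrl.camera('wrist')
cv2.imwrite('pics/w1.png',im[:,:,::-1])
E
```

```text
t 2.2 tcp [0.3773 0.1893 0.2056] lineframe mm [   8.9 -134.2] jaw skew rad 0.0472 deg 2.7 F [0.95 0.82 0.33] grip 69.9
tool axis [ 0.001  0.    -1.   ]
```

View pics/w1.png

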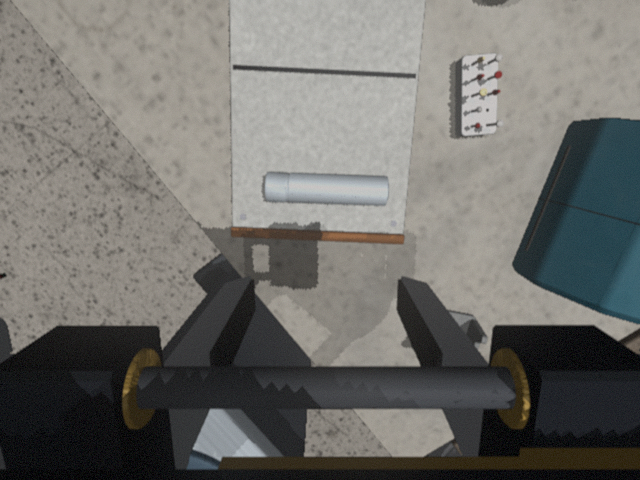

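The wrist view shows the cartridge at (325,188), the lip at (318,236), and a clear space behind the cartridge. The tool is 134 mm behind the line and skewed 2.7°. Lowering so the tips end about 5 mm above the cartridge axis.

Request:
step_arm(deltas=[{"x":0,"y":0,"z":-3.5,"yaw":0},{"x":0,"y":0,"z":-3.5,"yaw":0},{"x":0,"y":0,"z":-3.5,"yaw":0},{"x":0,"y":0,"z":-3.0,"yaw":0},{"x":0,"y":0,"z":-2.0,"yaw":0},{"x":0,"y":0,"z":-1.2,"yaw":0},{"x":0,"y":0,"z":-0.7,"yaw":0},{"x":0,"y":0,"z":-0.3,"yaw":0},{"x":0,"y":0,"z":0,"yaw":0},{"x":0,"y":0,"z":0,"yaw":0}])

```text
clock: 3.25
tool_pos: [0.3788, 0.1877, 0.0293]
orientation: [-0.671, 0.222, -0.223, 0.672]
force: [0.2, 0.4, -0.1]
grip_width: 0.747
```

```bash
python3 - <<'E'
from cell import ctrl
from h import *
s=ctrl.observe(); tool(s)
im=ctrl.camera('wrist')
cv2.imwrite('pics/w2.png',im[:,:,::-1])
im=ctrl.camera('scene'); cv2.imwrite('pics/s2.png',cv2.resize(im[200:360,200:480,::-1],None,fx=2.8,fy=2.8))
E
```

```text
t 3.25 tcp [0.3788 0.1877 0.0293] lineframe mm [  11.1 -134.5] jaw skew rad 0.0457 deg 2.62 F [ 0.23  0.4  -0.15] grip 70.2
tool axis [ 0.002  0.    -1.   ]
```

View pics/w2.png

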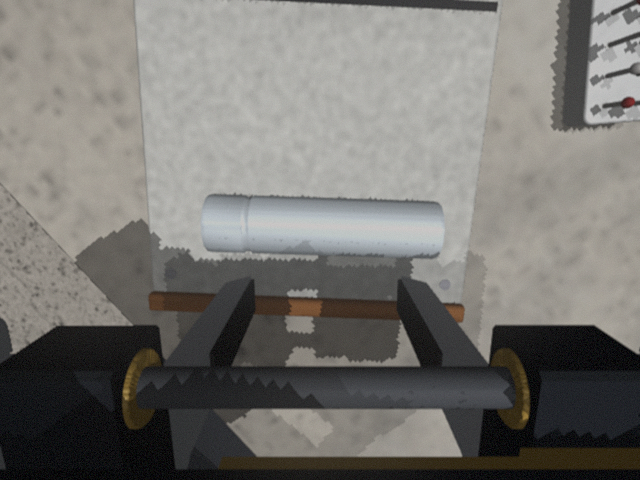

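View pics/s2.png

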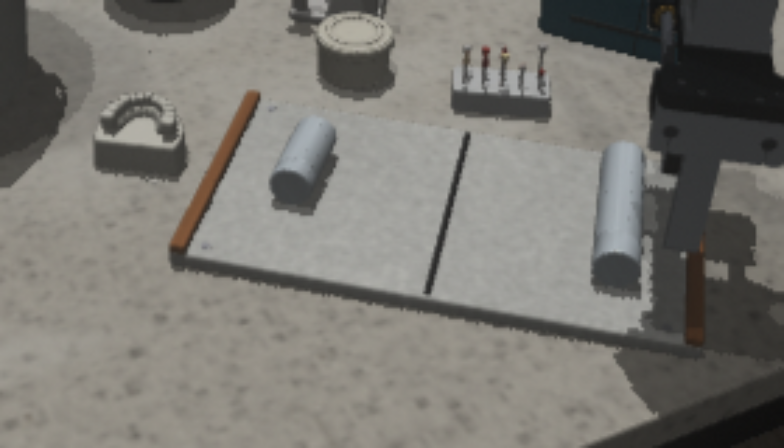

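The tips are behind the cartridge at axis +5 mm with no force. Starting a gentle push of 20 mm/s along the jaw normal.

Request:
step_arm(deltas=[{"x":0.12,"y":0.16,"z":0,"yaw":0},{"x":0.12,"y":0.16,"z":0,"yaw":0},{"x":0.12,"y":0.16,"z":0,"yaw":0},{"x":0.12,"y":0.16,"z":0,"yaw":0},{"x":0.12,"y":0.16,"z":0,"yaw":0},{"x":0.12,"y":0.16,"z":0,"yaw":0},{"x":0.12,"y":0.16,"z":0,"yaw":0},{"x":0.12,"y":0.16,"z":0,"yaw":0},{"x":0.12,"y":0.16,"z":0,"yaw":0},{"x":0.12,"y":0.16,"z":0,"yaw":0}])

```text
clock: 4.35
tool_pos: [0.39, 0.2036, 0.0284]
orientation: [0.671, -0.222, 0.222, -0.671]
force: [0.3, -0.2, 0.5]
grip_width: 0.745
```

```bash
cat > look.py <<'E'
from cell import ctrl
from h import *
import sys
n=sys.argv[1]
s=ctrl.observe(); tool(s)
im=ctrl.camera('wrist'); cv2.imwrite(f'pics/w{n}.png',im[:,:,::-1])
im=ctrl.camera('scene'); cv2.imwrite(f'pics/s{n}.png',cv2.resize(im[200:360,200:480,::-1],None,fx=2.8,fy=2.8))
im=ctrl.camera('top'); cv2.imwrite(f'pics/t{n}.png',cv2.resize(im[180:370,235:440,::-1],None,fx=3,fy=3,interpolation=2))
cv2.imwrite(f'pics/tf{n}.png',im[:,:,::-1])
E
python3 look.py 3
```

```text
t 4.35 tcp [0.39   0.2036 0.0284] lineframe mm [   9.7 -115. ] jaw skew rad 0.0457 deg 2.62 F [ 0.27 -0.21  0.46] grip 70.1
tool axis [-0. -0. -1.]
```

View pics/w3.png

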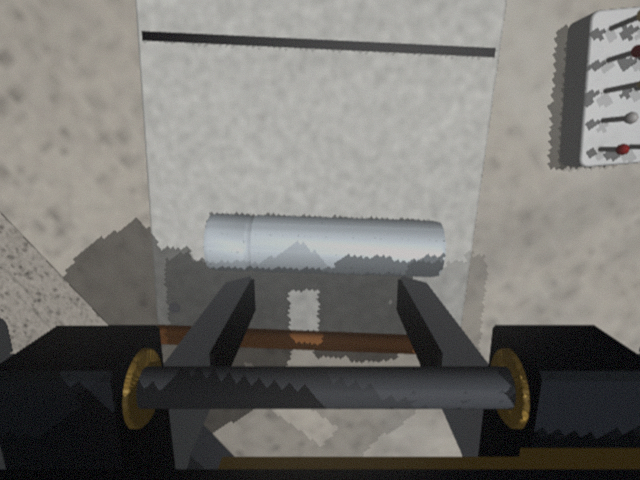

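View pics/t3.png

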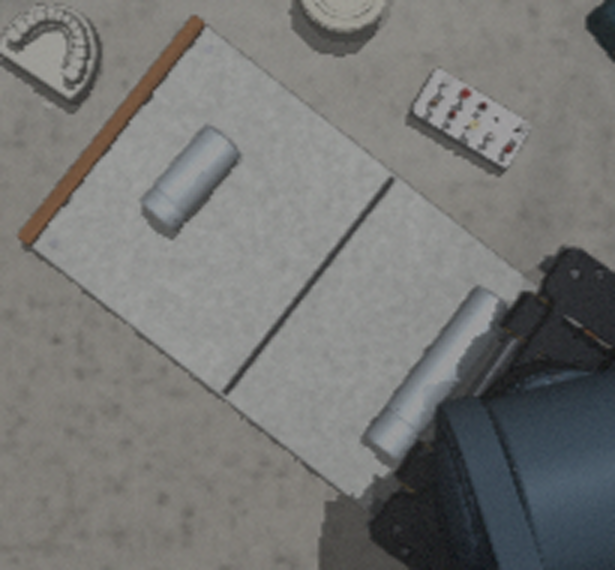

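The cartridge has started rolling: its distance from the line in the wrist view went from about 220 px to 199 px, with almost no force on the tool. Continuing at about 25 mm/s.

Request:
step_arm(deltas=[{"x":0.12,"y":0.16,"z":0,"yaw":0},{"x":0.15,"y":0.2,"z":0,"yaw":0},{"x":0.15,"y":0.2,"z":0,"yaw":0},{"x":0.15,"y":0.2,"z":0,"yaw":0},{"x":0.15,"y":0.2,"z":0,"yaw":0},{"x":0.15,"y":0.2,"z":0,"yaw":0},{"x":0.15,"y":0.2,"z":0,"yaw":0},{"x":0.15,"y":0.2,"z":0,"yaw":0},{"x":0.15,"y":0.2,"z":0,"yaw":0},{"x":0.15,"y":0.2,"z":0,"yaw":0}])

```text
clock: 5.5
tool_pos: [0.4048, 0.2233, 0.0284]
orientation: [0.671, -0.222, 0.222, -0.671]
force: [-0.9, 0.2, 0.0]
grip_width: 0.748
```

```bash
python3 look.py 4
```

```text
t 5.5 tcp [0.4048 0.2233 0.0284] lineframe mm [  8.6 -90.5] jaw skew rad 0.0456 deg 2.62 F [-0.93  0.25  0.03] grip 70.3
tool axis [-0. -0. -1.]
```

View pics/w4.png

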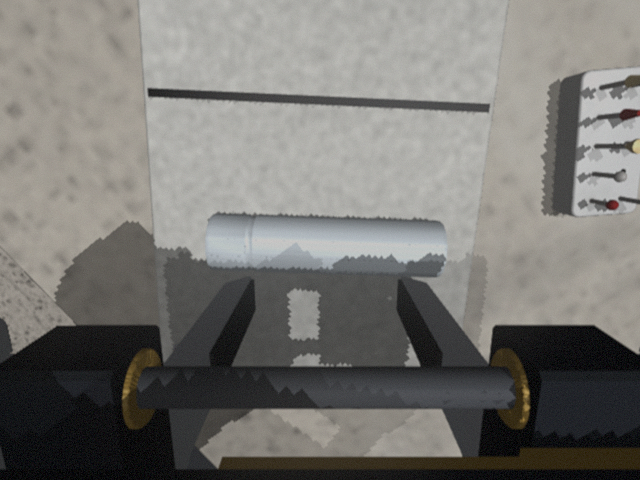

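View pics/t4.png

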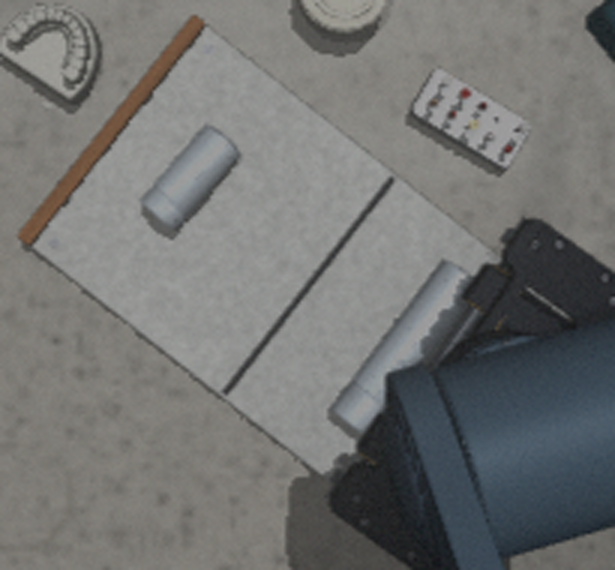

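View pics/s4.png

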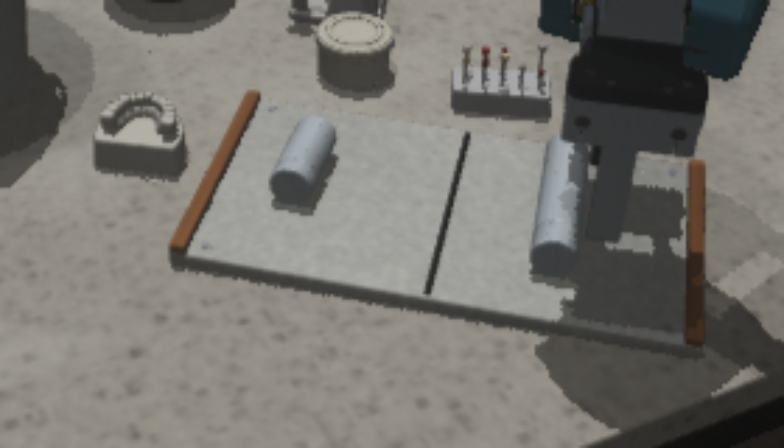

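The cartridge keeps rolling with the tips, but it holds its own heading instead of conforming to the skewed jaws. I'll measure its pose properly from the front silhouette edge, using a plane tangent to the 14 mm radius.

```bash
cat >> h.py <<'E'
def cam_o(c):
    Rm=cv2.Rodrigues(np.array(c['rvec']))[0]; return -Rm.T@np.array(c['tvec'])
def front(im,c,yg,xs,rng=0.012,zed=0.024,sign=1):
    """find the front (+y) silhouette edge by scanning in line frame (at height zed) around y=yg; returns edge image points"""
    g=cv2.GaussianBlur(im,(3,3),0).astype(np.float32)
    lab=cv2.cvtColor((g/255).astype(np.float32),cv2.COLOR_BGR2LAB)
    pts=[]
    for x in xs:
        ys=np.arange(yg-rng,yg+rng,0.0002)
        P=proj(c,np.c_[L0+EX*x+np.outer(ys,EY),np.full(len(ys),zed)]).astype(np.float32)
        s=cv2.remap(lab,P[None,:,0].copy(),P[None,:,1].copy(),1)[0]
        k=8; d=np.abs((s[2*k:]-s[:-2*k])*np.array([.5,1,2])).sum(1)
        i=d.argmax(); pts.append(P[i+k])
    return np.array(pts)
def axis_from_edge(c,pts,r=0.014,h=0.024):
    """edge pixels of the +y silhouette -> axis line (y at x=0, skew) in line frame"""
    o=cam_o(c); out=[]
    vx,vy,x0,y0=cv2.fitLine(pts,cv2.DIST_HUBER,0,.01,.01).ravel()
    res=np.abs((pts[:,0]-x0)*vy-(pts[:,1]-y0)*vx)
    a=np.array([[x0-60*vx,y0-60*vy],[x0+60*vx,y0+60*vy]])
    for p in a:
        # ray in plane perpendicular to EX (axis nearly along EX): y,z coords
        w=ray(c,[p],0.0)[0]; d=w-o
        oy=(o[:2]-L0)@EY; dy=d[:2]@EY; dz=d[2]
        n=np.hypot(dy,dz)
        # signed distance of (y,h) from ray line = r, axis on the -y side
        # line: (Y-oy)*dz-(Z-oz)*dy=0
        ycs=[oy+((h-o[2])*dy+s*r*n)/dz for s in(1,-1)]
        y=min(ycs); t=(h-o[2])/d[2]; x=(o[:2]+t*d[:2]-L0)@EX
        out.append((x,y))
    (xa,ya),(xb,yb)=out; k=(yb-ya)/(xb-xa)
    print('axis y at x=0: %.1f mm, skew %.4f, edge resid px %.2f'%(1000*(ya-k*xa),k,np.median(res)))
    return ya-k*xa,k
E
python3 - <<'E'
from cell import ctrl
from h import *
im=cv2.imread('pics/tf4.png'); c=ctrl.calibration('top')
im0=cv2.imread('pics/top0.png')
print('top0');p=front(im0,c,-.089,np.arange(-.03,.05,.004));axis_from_edge(c,p)
print('top4');p=front(im,c,-.055,np.arange(-.03,.05,.004));axis_from_edge(c,p)
w=cv2.imread('pics/w4.png'); cw=ctrl.calibration('wrist')
for xs in (np.arange(-.03,.05,.004),np.arange(-.045,.06,.004)):
  p=front(w,cw,-.055,xs);axis_from_edge(cw,p)
# wrist line check
def lineq(im,c):
    out=[]
    for x in np.arange(-.06,.065,.01):
        ys=np.arange(-.008,.008,.0002); P=proj(c,np.c_[L0+EX*x+np.outer(ys,EY),np.full(len(ys),.01)]).astype(np.float32)
        s=cv2.remap(cv2.cvtColor(im,6),P[None,:,0].copy(),P[None,:,1].copy(),1)[0].astype(float); wt=np.clip(s.max()*.75-s,0,None); out.append((x,(ys*wt).sum()/wt.sum()))
    k,b=np.polyfit(*np.array(out).T,1); print('line: y at 0 %.2f mm slope %.4f'%(b*1000,k))
lineq(im0,c);lineq(w,cw)
# ends seen in wrist: rays at height of axis
for px in [(207,243),(445,248)]:
    print('end',(ray(cw,[px],.030)[0,:2]-L0)@np.c_[EX,EY]*1000)
for px in [(150,93),(489,108)]:
    print('line end',(ray(cw,[px],.010)[0,:2]-L0)@np.c_[EX,EY]*1000)
E
```

```text
top0
axis y at x=0: -102.6 mm, skew 0.0042, edge resid px 0.11
top4
axis y at x=0: -66.4 mm, skew 0.0119, edge resid px 0.09
axis y at x=0: -66.3 mm, skew 0.0120, edge resid px 0.19
axis y at x=0: -66.2 mm, skew 0.0129, edge resid px 0.22
line: y at 0 -0.10 mm slope 0.0002
line: y at 0 1.10 mm slope 0.0016
end [-48.31845971 -66.84064136]
end [ 63.72258309 -64.14296541]
line end [-79.4094522    0.53516591]
line end [83.03044753  1.14966106]
```

Both cameras agree: the axis is at −66.3 mm with skew 0.012, and the offset along the line is about 6–7 mm, from the wrist view relative to the line's ends. The cartridge rolls freely on a nearly fixed heading, so I'll yaw the jaws a little the other way. Then the other finger pushes and brings the skew back to 0 over the rest of the roll.

Request:
step_arm(deltas=[{"x":0,"y":0,"z":0,"yaw":-1.9},{"x":0,"y":0,"z":0,"yaw":-1.9},{"x":0.06,"y":0.08,"z":0,"yaw":0},{"x":0.12,"y":0.15,"z":0,"yaw":0},{"x":0.16,"y":0.19,"z":0,"yaw":0},{"x":0.16,"y":0.19,"z":0,"yaw":0},{"x":0.16,"y":0.19,"z":0,"yaw":0},{"x":0.16,"y":0.19,"z":0,"yaw":0},{"x":0.16,"y":0.19,"z":0,"yaw":0},{"x":0.16,"y":0.19,"z":0,"yaw":0}])

```text
clock: 6.65
tool_pos: [0.4162, 0.237, 0.0284]
orientation: [0.664, -0.245, 0.244, -0.663]
force: [-0.6, 0.5, -0.4]
grip_width: 0.746
```

Request:
step_arm(deltas=[{"x":0.16,"y":0.19,"z":0,"yaw":0},{"x":0.16,"y":0.19,"z":0,"yaw":0},{"x":0.16,"y":0.19,"z":0,"yaw":0},{"x":0.16,"y":0.19,"z":0,"yaw":0},{"x":0.16,"y":0.19,"z":0,"yaw":0},{"x":0.16,"y":0.19,"z":0,"yaw":0},{"x":0.16,"y":0.19,"z":0,"yaw":0},{"x":0.12,"y":0.15,"z":0,"yaw":0},{"x":0.1,"y":0.12,"z":0,"yaw":0},{"x":0.06,"y":0.08,"z":0,"yaw":0}])

```text
clock: 7.65
tool_pos: [0.4302, 0.2537, 0.0285]
orientation: [-0.663, 0.244, -0.245, 0.664]
force: [-0.1, -0.4, 0.4]
grip_width: 0.748
```

```bash
python3 look.py 5; python3 - <<'E'
from cell import ctrl
from h import *
c=ctrl.calibration('top');cw=ctrl.calibration('wrist');a=cv2.imread('pics/tf5.png');w=cv2.imread('pics/w5.png')
y=(ctrl.observe()['tool_pos'][:2]-L0)@EY+.023+.014
for im,cc in((a,c),(w,cw)): axis_from_edge(cc,front(im,cc,y,np.arange(-.03,.05,.004)))
E
```

```text
t 7.65 tcp [0.4302 0.2537 0.0285] lineframe mm [  9.  -50.9] jaw skew rad -0.0206 deg -1.18 F [-0.07 -0.41  0.36] grip 70.3
tool axis [ 0.  0. -1.]
axis y at x=0: -28.2 mm, skew 0.0110, edge resid px 0.12
axis y at x=0: -26.8 mm, skew 0.0129, edge resid px 0.15
```

View pics/w5.png

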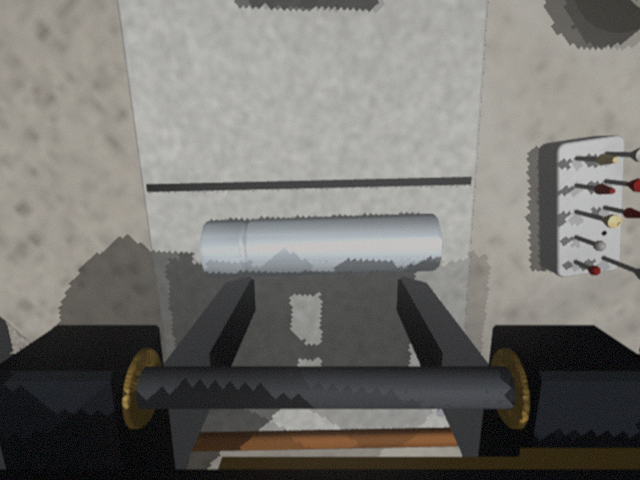

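View pics/t5.png

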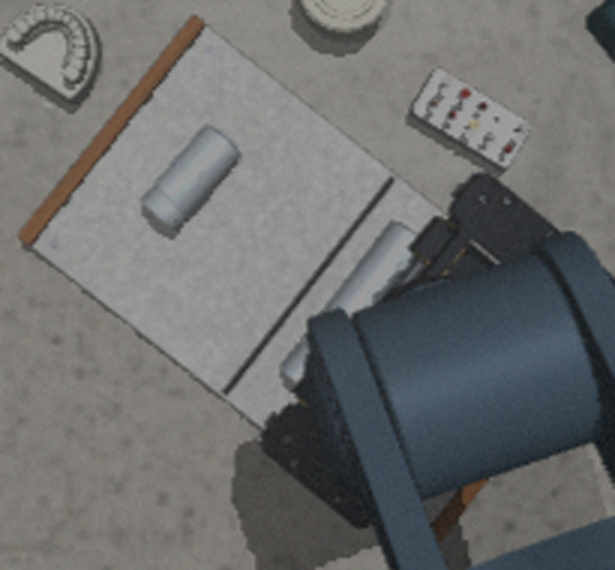

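28.2 mm to go, with skew steady at 0.011–0.013 rad (0.7°). Pushing about 21 mm more with a gentle slowdown.

Request:
step_arm(deltas=[{"x":0.1,"y":0.12,"z":0,"yaw":0},{"x":0.16,"y":0.19,"z":0,"yaw":0},{"x":0.16,"y":0.19,"z":0,"yaw":0},{"x":0.16,"y":0.19,"z":0,"yaw":0},{"x":0.16,"y":0.19,"z":0,"yaw":0},{"x":0.16,"y":0.19,"z":0,"yaw":0},{"x":0.16,"y":0.19,"z":0,"yaw":0},{"x":0.13,"y":0.16,"z":0,"yaw":0},{"x":0.1,"y":0.12,"z":0,"yaw":0},{"x":0.06,"y":0.08,"z":0,"yaw":0}])

```text
clock: 8.8
tool_pos: [0.4437, 0.2699, 0.0284]
orientation: [-0.663, 0.244, -0.245, 0.663]
force: [0.3, 0.3, 0.6]
grip_width: 0.746
```

```bash
cat > meas.py <<'E'
from cell import ctrl
from h import *
import sys
n=sys.argv[1]
c=ctrl.calibration('top');cw=ctrl.calibration('wrist');a=cv2.imread(f'pics/tf{n}.png');w=cv2.imread(f'pics/w{n}.png')
y=(ctrl.observe()['tool_pos'][:2]-L0)@EY+.023+.014
for im,cc in((a,c),(w,cw)): axis_from_edge(cc,front(im,cc,y,np.arange(-.03,.05,.004),rng=.008))
E
python3 look.py 6; python3 meas.py 6
```

```text
t 8.8 tcp [0.4437 0.2699 0.0284] lineframe mm [  9.2 -29.8] jaw skew rad -0.0206 deg -1.18 F [0.33 0.33 0.61] grip 70.1
tool axis [ 0.  0. -1.]
axis y at x=0: -4.3 mm, skew -0.0816, edge resid px 0.79
axis y at x=0: -5.7 mm, skew 0.0116, edge resid px 0.31
```

View pics/w6.png

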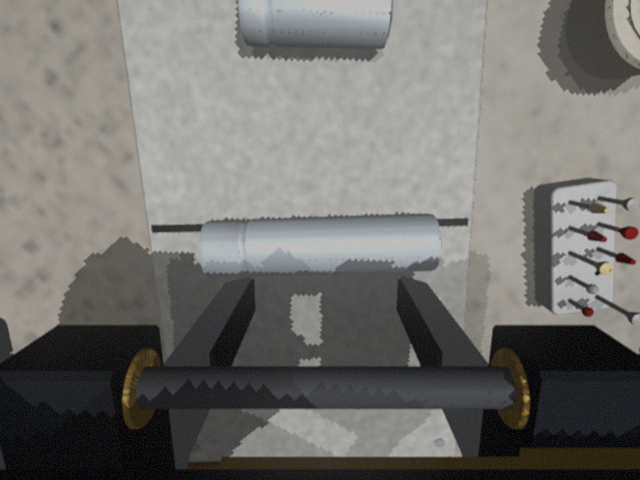

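View pics/s6.png

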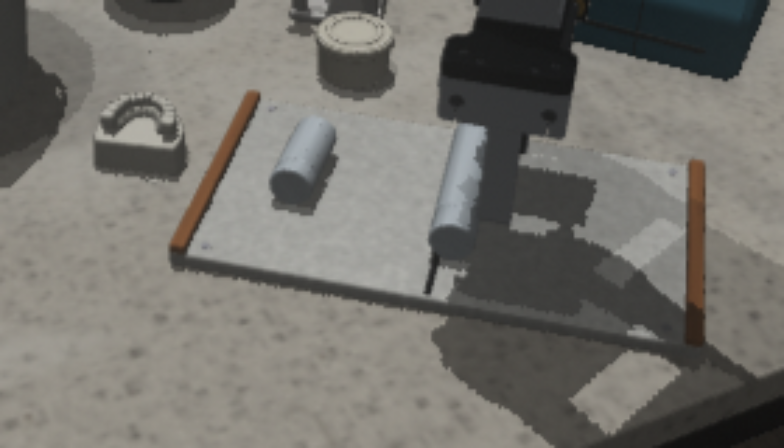

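6.8–7.1 mm to go. Creeping forward 6.5 mm.

Request:
step_arm(deltas=[{"x":0.03,"y":0.04,"z":0,"yaw":0},{"x":0.06,"y":0.08,"z":0,"yaw":0},{"x":0.06,"y":0.08,"z":0,"yaw":0},{"x":0.06,"y":0.08,"z":0,"yaw":0},{"x":0.06,"y":0.08,"z":0,"yaw":0},{"x":0.06,"y":0.07,"z":0,"yaw":0},{"x":0.04,"y":0.04,"z":0,"yaw":0},{"x":0.03,"y":0.03,"z":0,"yaw":0},{"x":0.0,"y":0.0,"z":0,"yaw":0},{"x":0,"y":0,"z":0,"yaw":0}])

```text
clock: 9.95
tool_pos: [0.4475, 0.2748, 0.0284]
orientation: [-0.663, 0.245, -0.245, 0.663]
force: [0.7, 0.1, -0.2]
grip_width: 0.744
```

```bash
python3 look.py 7; python3 meas.py 7
```

```text
t 9.95 tcp [0.4475 0.2748 0.0284] lineframe mm [  9.1 -23.5] jaw skew rad -0.0207 deg -1.18 F [ 0.7   0.11 -0.17] grip 69.9
tool axis [ 0.  0. -1.]
axis y at x=0: 2.6 mm, skew -0.1028, edge resid px 0.89
axis y at x=0: 0.9 mm, skew 0.0110, edge resid px 0.31
```

View pics/s7.png

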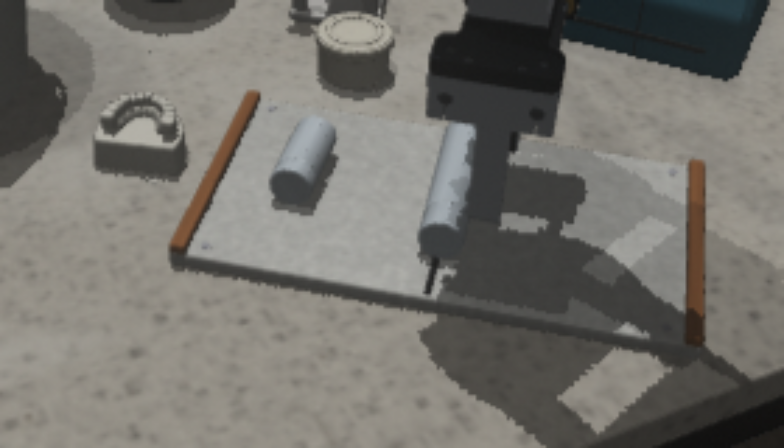

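The axis is within about 0.2 mm of the line, with the line in the wrist view at +1.1. Backing off, then up, to verify unobstructed.

Request:
step_arm(deltas=[{"x":-0.1,"y":-0.12,"z":0,"yaw":0},{"x":-0.2,"y":-0.25,"z":0,"yaw":0},{"x":-0.4,"y":-0.5,"z":0,"yaw":0},{"x":-0.4,"y":-0.5,"z":0.5,"yaw":0},{"x":-0.4,"y":-0.5,"z":2,"yaw":0},{"x":-0.8,"y":-1,"z":3,"yaw":0},{"x":-0.8,"y":-2,"z":3,"yaw":0},{"x":0,"y":-4,"z":3,"yaw":0},{"x":0,"y":-4,"z":3,"yaw":0},{"x":0,"y":-4,"z":1,"yaw":0}])

```text
clock: 11.1
tool_pos: [0.4177, 0.1047, 0.1872]
orientation: [-0.663, 0.242, -0.246, 0.664]
force: [0.2, 0.1, 0.2]
grip_width: 0.744
```

Request:
step_arm(deltas=[{"x":0,"y":-4,"z":0,"yaw":0},{"x":0,"y":-4,"z":0,"yaw":0},{"x":0,"y":-4,"z":0,"yaw":0},{"x":0,"y":-4,"z":0,"yaw":0},{"x":0,"y":-3,"z":0,"yaw":0},{"x":0,"y":-2,"z":0,"yaw":0},{"x":0,"y":0,"z":0,"yaw":0},{"x":0,"y":0,"z":0,"yaw":0},{"x":0,"y":0,"z":0,"yaw":0},{"x":0,"y":0,"z":0,"yaw":0}])

```text
clock: 12.1
tool_pos: [0.4165, -0.1029, 0.1834]
orientation: [-0.664, 0.244, -0.244, 0.664]
force: [0.4, -0.7, 0.6]
grip_width: 0.743
```

```bash
python3 look.py 8; python3 - <<'E'
from cell import ctrl
from h import *
c=ctrl.calibration('top'); im=cv2.imread('pics/tf8.png')
axis_from_edge(c,front(im,c,.014,np.arange(-.03,.05,.004)))
B=lambda x,y:proj(c,[*(L0+EX*x+EY*y),0.01])[0]
q=lambda x0,x1,y0,y1:[B(x0,y0),B(x1,y0),B(x1,y1),B(x0,y1)]
cyl(im,c,q(-.08,.08,-.055,.06),'pics/long8.png')
cyl(im,c,q(-.08,.08,.05,.135))
E
```

```text
t 12.1 tcp [ 0.4165 -0.1029  0.1834] lineframe mm [ 224.2 -335.6] jaw skew rad -0.0191 deg -1.09 F [ 0.44 -0.68  0.63] grip 69.8
tool axis [-0.  0. -1.]
axis y at x=0: -0.9 mm, skew 0.0144, edge resid px 0.14
thr 126.0 centre in line frame mm [ 6.5 -0.9] size mm [112.   26.4] skew 0.0132 world [0.4598 0.294 ]
thr 126.0 centre in line frame mm [ 7.  95.3] size mm [60.4 25.4] skew -0.0374 world [0.5211 0.3681]
```

View pics/t8.png

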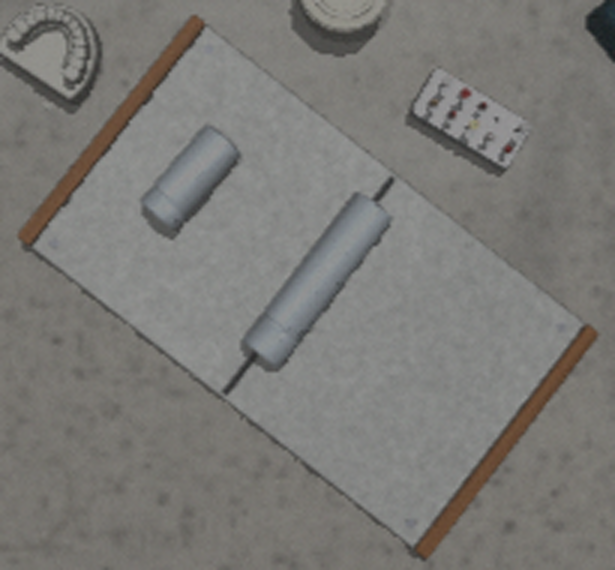

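View pics/long8.png

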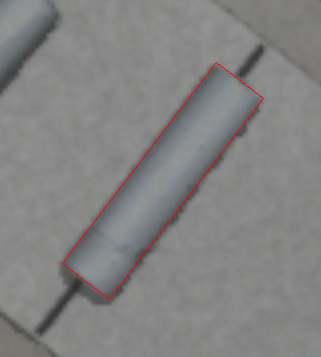

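The unobstructed top view shows the cartridge on the line: 0.8 mm across, skew 0.014 rad, 6.5 mm from the middle along it. The short cartridge is still at (7, 95) mm, and the cast, bur block and round box look unchanged. Correcting the last 6 mm along the line would mean sliding the cartridge, so I'm leaving it there and handing in.

```bash
python3 - <<'E'
from cell import ctrl
print(ctrl.hand_in(), ctrl.observe()['clock'])
E
```

```text
the job is handed in; nothing more can be done
the job is handed in; nothing more can be done
```

I rolled the long cartridge about 102 mm onto the line and handed the job in, about 12 s into the 42 s limit. I pushed it at 20–25 mm/s with both fingertips on its upper rear flank, about 5 mm above its axis. The measured force on the tool stayed at about 1 N or less, and I backed the arm clear before handing in.

Final checks, from an unobstructed top view:
- **Across the line:** about 0.8 mm off centre. Just before I backed off, the wrist view put it about 0.2 mm off.
- **Along the line's direction:** skewed 0.013–0.014 rad, about 0.8°.
- **Midway along the line:** about 6.5 mm off the middle, most of the 7.6 mm it started with. I tried to take this out by angling the fingers, but the cartridge kept its own heading, and I did not slide it to fix the rest.
- **Other objects:** the short cartridge is where it started to within 0.1 mm. Its skew read −0.037 rad against −0.048 before, which I take as measurement noise. The cast, bur block and round box look unmoved in the pictures; I did not measure them.

I did not measure how far the cartridge turned. That it rolled rather than dragged rests on the very small forces and on it holding its heading.

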